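# Gauge a lens-tube sleeve and hold it over the lamp port

## Robot

A 6-joint arm with a two-finger parallel gripper is mounted at the origin on the work surface. World frame = base frame: x ahead of the robot, y to its left, z up, the work surface at z = 0. Lengths are in m, angles in rad, forces in N, time in s.
With the tool pointing down it reaches from about 0.25 to 0.775 m from the base axis. Payload 4 kg.
Tool frame: the origin (TCP) lies between the finger pads; the fingertips stand 14 mm ahead of it and the grasp point (between the pads) lies 5 mm behind it (robot.tips_ahead is the distance from the TCP to the fingertips, in m); z points along the fingers, y is the direction in which the jaws open and shut (so a half turn about z gives the same grasp; the last joint's range is limited). The gripper opens to 94 mm and grips with 3 to 60 N. Pads are 16 mm wide; open, the fingers measure 119 mm over their backs; the gripper's body (75 mm by 177 mm) begins 78 mm behind the grasp point.
Start: joints at [1.127, 0.087, 1.371, -0, 1.684, -0.103], TCP at [0.184, 0.518, 0.22] pointing down, gripper open.
Joint ranges: [-3.1, 3.1], [-0.76, 2.03], [0.27, 2.55], [-1.08, 4.22], [0.17, 2.65], [-2.57, 2.57]. Speed limits (rad/s): [2.79, 2.79, 3.14, 3.14, 3.14, 3.14].

## Interface

Orientations are given as [roll, pitch, yaw] about the fixed x, y, z axes, in that order (R = Rz(yaw) Ry(pitch) Rx(roll)).
In Python, from bench import robot, optics, job gives the robot as it stands.
- The arm moves only by the tool apply_moves, never from a script. Its argument "moves" is a list of rows, each a list of 3 entries, a list of its own where there are three numbers: the shift along the tool's x, y, z in cm, then the turn, a rotation vector about the tool's x, y, z in rad, then the opening, from 0 (shut) to 1 (fully open). In form: [[[tx, ty, tz], [rx, ry, rz], grip], ...]. A call has exactly 10 rows; each row is the pose to reach, as a shift and turn from the pose commanded when the call began, along the tool's axes at that moment; what a row does not reach only later rows make up. A row lasts 1/12 s, in which the tool goes at most 41.7 mm and 7.16 degrees, less where a joint would pass 70% of its speed; a pose out of reach is approached as far as the arm can. A call with a gripper value outside its range is refused whole. The fingers move at their own pace and stop on an object; the grip force is fixed at half the most. Time passes only in rows, so rows that repeat a pose let the fingers close, or fill a call up. It gives the time, the measured TCP pose, the force and the opening at its end, in the units of the state.
- robot.get_obs(): the state, without advancing time (a new reading comes with each control period).
- optics.snapshot(name): name is "side" or "top"; returns the picture (420x560x3 uint8, red, green, blue); there is no depth.
- optics.get_calibration(name): a dict with "fx", "fy", "cx", "cy" (pixels), "k1" (the pictures are not rectified: a ray, as slopes to the right and down, at radius r is drawn at 1 + k1 r^2 times it, then the intrinsics apply), "rvec" (rotation vector, rad) and "tvec" (3), from world to camera coordinates, as OpenCV has them. Camera axes: x right, y down, z forward; pixel columns grow to the right and rows downward; lengths in m; the calibration is good to about 2 mm. A picture is of the moment at which its call begins. get_calibration takes no time and is no camera call.
- job.close_job(): hands the job in, once; it reports no verdict.
The state is a dict: "time": time; "joint_positions": joint angles; "qvel": joint speeds; "joint_torque": joint torques, N m; "tool_pos": TCP position; "ee_rot": TCP orientation; "wrist_force": force on the tool from outside, world axes, zero at the start; "wrist_torque": the same for the moment, N m; "width": finger opening in m.
Only numpy, scipy, OpenCV 4.12 (cv2) and the standard library are available. Lean on these libraries where they do the work, as an engineer would, in place of code of your own. Each camera call takes 0.05 s, during which the arm holds its last target.

## Task

One of the two aluminium sleeves has a bore wide enough for the gauge pin: slide that one all the way down the pin to prove the fit, then draw it off, lift it over the black light baffle and hold it upright and centred about 10 mm above the round port on the white lamp base, so that I can check the light path. Finish while still holding it there, still and in the gripper; it must never touch the lamp base. Do not knock the baffle with its lens holders, and leave the bottle, the eyepiece and the slide case where they are.

Things in the scene. Friction and masses are not known exactly. Their poses are not given: they have to be found in the camera images.
- wide_sleeve: The sleeve that fits: plain aluminium tube standing upright, 44 mm outside diameter, 50 mm high, open bore 23 mm, about 0.1 to 0.2 kg. Origin: centre of its underside; z up along the bore. Starts on the table.
- narrow_sleeve: The sleeve that does not fit: same outside (44 mm diameter, 50 mm high), open bore only 16 mm. Origin: centre of its underside; z up along the bore. Starts on the table; which sleeve stands where changes.
- gauge_seat (a point): Seat of the fixed gauge: centre of the top face of its dark steel foot (a disc 72 mm across, 12 mm high on the table), at the root of the gauge pin. The upright steel pin is 20 mm in diameter and ends 38 mm above this point; its last 10 mm taper to 11 mm diameter. A sleeve is fully on when its underside rests on this face.
- baffle: Fixed light baffle between the gauge and the lamp base: an upright black panel 320 mm long (its x axis), 6 mm thick (y), 85 mm high, with two lens holders on posts standing 40 to 50 mm from the panel on its +y side, up to 75 mm high, at 80 mm either side of the middle, all on a 6 mm thick foot plate that reaches 69 mm from the panel on that side. Origin: on the table under the middle of the panel.
- port (a point): Centre of the flat top of the port on the fixed white lamp base, 60 mm above the table. The port is a dark collar 44 mm in diameter standing 10 mm out of the top of the base, with a glass window in the middle; the base is a box 160 by 110 by 50 mm with the port at its centre. z up.
- oil_bottle: Bystander: small amber bottle with a black cap, 36 mm diameter, 75 mm high, standing. Origin: centre of its underside.
- eyepiece: Bystander: black eyepiece, 36 mm diameter at the top, 42 mm high, standing. Origin: centre of its underside.
- slide_case: Bystander: flat grey case 100 by 80 by 30 mm. Origin: centre of its underside.
- lamp_base: The white lamp base itself: box 160 mm (x) by 110 mm (y) by 50 mm high, fixed. Origin: centre of its underside, straight below the port.
Not all that is in view belongs to the job. What is shaped like the narrow_sleeve but green or pink is not meant.

How it is judged:
By the outcome, as a careful person would: the job done as asked, in the order asked, and still so for the second after the job is handed in, while the arm keeps its last pose, push and grip.
It also fails if it takes over 56 s, if anything falls off the work surface, if the arm or the gripper's body presses on something with over 40 N, if the wrist force passes 120 N, or if a joint passes its speed limit or range.

## Working session

There is one attempt and no reset: what is moved stays moved. The work goes in short steps, Python scripts to look and compute and a tool call to move; the robot and the scene stay as the last step left them, time stands still between calls to the robot, and variables do not carry over. Pictures are saved under pics/ and viewed, and the job is handed in when it is done.

Besides the shell and the picture viewer there is one more tool, called after "Emit:" by a JSON object that holds its "api" and its "payload". apply_moves: Moves the arm, as the interface text tells. Its arguments: {"type":"object","properties":{"moves":{"type":"array"}},"required":["moves"]}

```bash
mkdir -p pics
python3 - <<'E'
from bench import robot, optics, job
import cv2
for n in("side","top"):
    cv2.imwrite(f"pics/{n}0.png",optics.snapshot(n)[:,:,::-1]); print(n,optics.get_calibration(n))
print(robot.get_obs())
E
```

```text
side {'fx': 412.6608524838799, 'fy': 412.6608524838799, 'cx': 269.78768926180004, 'cy': 209.1225529205094, 'k1': -0.07783323557372646, 'rvec': array([ 2.24529184, -0.74176029,  0.28406293]), 'tvec': array([-0.48165702,  0.23866926,  0.79567092])}
top {'fx': 464.1713935973701, 'fy': 464.1713935973701, 'cx': 283.9598228890294, 'cy': 204.3766629299377, 'k1': 0.03718657396277146, 'rvec': array([ 2.19064716, -2.19177239,  0.0884877 ]), 'tvec': array([-0.06371599,  0.57569624,  1.2494216 ])}
{'time': 0.1, 'joint_positions': array([ 1.12691574e+00,  8.78990608e-02,  1.37209799e+00,  3.51982165e-05,
        1.68360291e+00, -1.03127088e-01]), 'qvel': array([ 0.00123393, -0.00078859, -0.00356957, -0.00074445,  0.00022607,
       -0.00077807]), 'joint_torque': array([ 2.47243290e-03, -3.41249049e+01, -3.03303266e+01,  7.20272167e-02,
        3.02977581e-02, -9.84868643e-05]), 'tool_pos': array([0.18361453, 0.51795092, 0.21841398]), 'ee_rot': array([-3.13959962e+00, -2.41437076e-04,  2.80084284e+00]), 'wrist_force': array([ 0.26211921, -0.20364538, -0.45613876]), 'wrist_torque': array([ 0.01010835, -0.04629919,  0.02096277]), 'width': 0.09434457479212995}
```

View pics/side0.png

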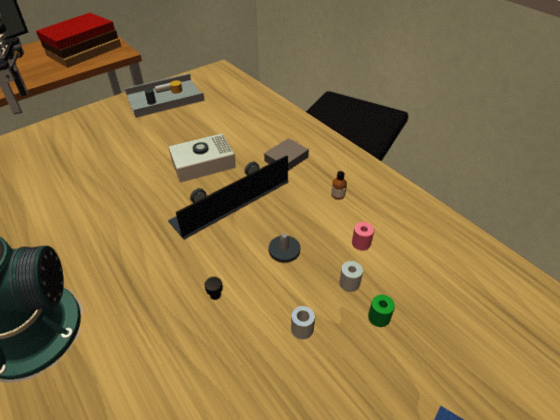

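View pics/top0.png

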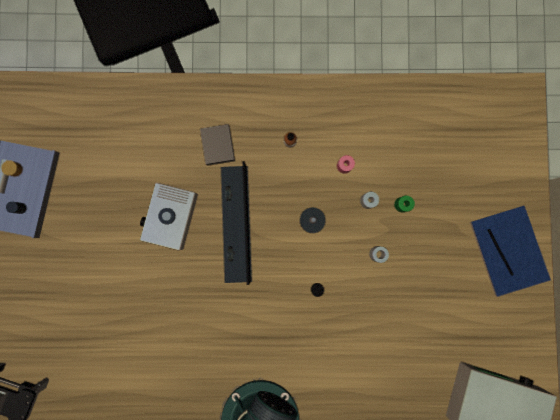

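The side view shows two grey sleeves at about (351,276) and (303,322), the gauge at (285,248), the baffle, and the lamp base with its port at (200,148). I'll enlarge crops of both views.

```bash
cat > h.py <<'E'
import numpy as np, cv2
from bench import robot, optics, job
def proj(n,P):
    c=optics.get_calibration(n); R,_=cv2.Rodrigues(c["rvec"]); p=np.atleast_2d(P)@R.T+c["tvec"]
    s=p[:,:2]/p[:,2:]; r2=(s**2).sum(1,keepdims=True); s=s*(1+c["k1"]*r2)
    return s*[c["fx"],c["fy"]]+[c["cx"],c["cy"]]
def ray(n,uv):
    c=optics.get_calibration(n); R,_=cv2.Rodrigues(c["rvec"])
    K=np.array([[c["fx"],0,c["cx"]],[0,c["fy"],c["cy"]],[0,0,1]])
    s=cv2.undistortPoints(np.array([[uv]],float),K,np.array([c["k1"],0,0,0.]))[0,0]
    return -R.T@c["tvec"], R.T@np.array([s[0],s[1],1])
def atz(n,uv,z):
    o,d=ray(n,uv); return o+d*(z-o[2])/d[2]
def crop(n,img,x0,y0,w,h,k,name):
    c=cv2.resize(img[y0:y0+h,x0:x0+w],None,fx=k,fy=k,interpolation=cv2.INTER_CUBIC)
    cv2.imwrite(name,c[:,:,::-1])
def circ(c,r,z,n=60):
    t=np.linspace(0,2*np.pi,n); return np.c_[c[0]+r*np.cos(t),c[1]+r*np.sin(t),np.full(n,z)]
E
python3 - <<'E'
from h import *
a=cv2.imread("pics/top0.png")[:,:,::-1]; crop("t",a,280,150,130,115,6,"pics/t_r.png"); crop("t",a,135,150,130,140,4,"pics/t_l.png")
a=cv2.imread("pics/side0.png")[:,:,::-1]; crop("t",a,260,220,140,120,5,"pics/s_r.png"); crop("t",a,160,120,140,120,5,"pics/s_l.png")
E
```

```text
(no output)
```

View pics/t_r.png

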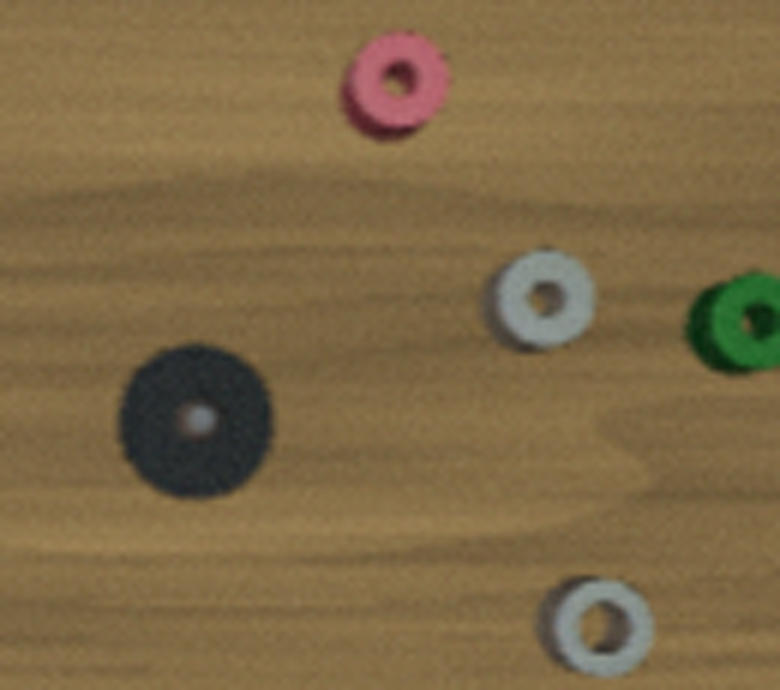

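View pics/t_l.png

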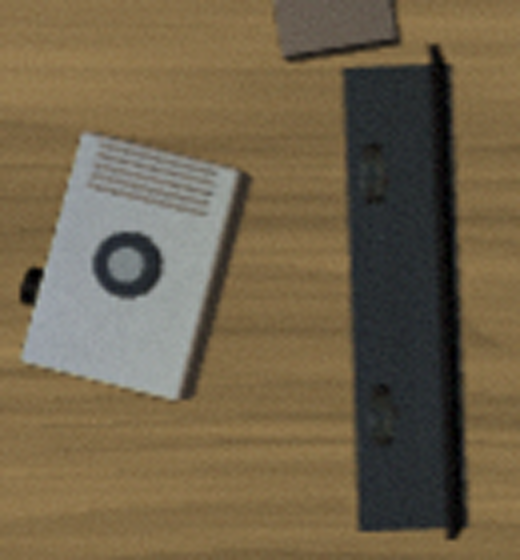

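View pics/s_r.png

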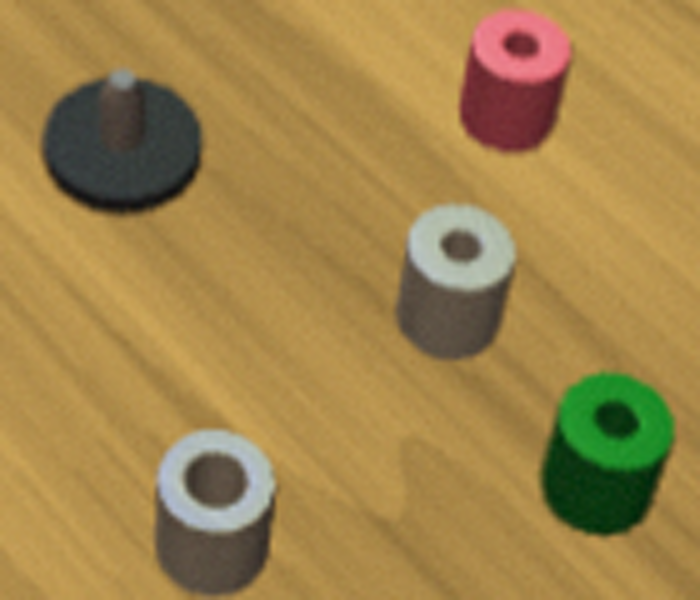

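View pics/s_l.png

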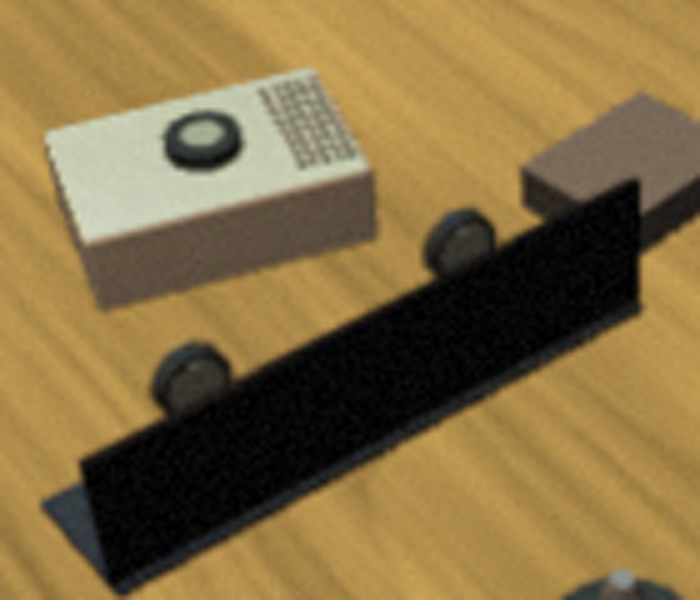

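The larger-bore sleeve is the lower one, at top-view crop (603,627) and side-view crop (216,480). Next I fit positions to the edge extents I read off both crops.

```bash
cat > fit.py <<'E'
from h import *
from scipy.optimize import least_squares
def box(n,c,r,z):
    p=proj(n,circ(c,r,z)); return np.r_[p[:,0].min(),p[:,0].max(),p[:,1].min(),p[:,1].max()]
def conv(b,k,x0,y0):
    b=(np.array(b,float)+.5)/k-.5; b[:2]+=x0; b[2:]+=y0; return b
def fit(name,r,z,obs):
    for o in [obs[:1],obs[1:],obs]:
        if not o: continue
        s=least_squares(lambda c:np.concatenate([box(n,c[:2],r,z)-b for n,b in o]),[.4,-.1])
        print(name,[q[0] for q in o],s.x.round(4),s.fun.round(1))
E
python3 - <<'E'
from fit import *
T=lambda b:("top",conv(b,6,280,150)); TL=lambda b:("top",conv(b,4,135,150))
S=lambda b:("side",conv(b,5,260,220)); SL=lambda b:("side",conv(b,5,160,120))
fit("wide",.022,.05,[T([552,655,578,677]),S([157,275,430,530])])
fit("narrow",.022,.05,[T([496,597,250,349]),S([407,515,205,290])])
fit("foot",.036,.012,[T([119,273,343,500]),S([44,201,77,203])])
fit("port",.022,.06,[TL([92,163,231,300]),SL([164,243,110,165])])
for nm,t,s in [("tip",(201,418),(122,79))]:
    print(nm,atz("top",conv([t[0],t[0],t[1],t[1]],6,280,150)[[0,2]],.05),atz("side",conv([s[0],s[0],s[1],s[1]],5,260,220)[[0,2]],.05))
# baffle panel top corners z=.085: 
for uv,n,c in [((435,45),"top",(4,135,150)),((456,537),"top",(4,135,150)),((82,460),"side",(5,160,120)),((638,180),"side",(5,160,120))]:
    print("baf",atz(n,conv([uv[0]]*2+[uv[1]]*2,*c)[[0,2]],.085))
for uv in [(375,172),(383,413)]: print("lens",atz("top",conv([uv[0]]*2+[uv[1]]*2,4,135,150)[[0,2]],.07))
for uv in [(85,132),(247,172),(183,401),(22,360)]: print("base",atz("top",conv([uv[0]]*2+[uv[1]]*2,4,135,150)[[0,2]],.05))
for uv in [(317.5,289.5)]: print("eyep",atz("top",uv,.042))
E
```

```text
wide ['top'] [ 0.4412 -0.3188] [ 0.3 -0.3 -0.1  0.1]
wide ['side'] [ 0.4392 -0.3198] [-0.2  0.2 -0.5  0.5]
wide ['top', 'side'] [ 0.44   -0.3194] [ 0.5 -0.   0.4  0.5 -0.   0.3 -0.9  0.1]
narrow ['top'] [ 0.5867 -0.2957] [ 0.2 -0.2  0.1 -0.1]
narrow ['side'] [ 0.5851 -0.2968] [-0.2  0.2 -0.3  0.3]
narrow ['top', 'side'] [ 0.5858 -0.2963] [ 0.4  0.   0.4  0.2 -0.1  0.3 -0.6 -0.1]
foot ['top'] [ 0.5337 -0.1418] [-0.3  0.3 -0.   0. ]
foot ['side'] [ 0.5309 -0.1439] [-0.4  0.4  0.2 -0.2]
foot ['top', 'side'] [ 0.5323 -0.1427] [ 0.1  0.6  0.5  0.5 -0.2  0.6 -0.3 -0.9]
port ['top'] [0.5423 0.2456] [ 0.5 -0.5  0.3 -0.3]
port ['side'] [0.5405 0.2424] [-0.2  0.2  0.7 -0.7]
port ['top', 'side'] [0.5418 0.2449] [ 0.7 -0.2  0.5 -0.1 -0.2  0.2  0.1 -1.3]
tip [ 0.53382112 -0.14133295  0.05      ] [ 0.53154277 -0.14259636  0.05      ]
baf [0.68495066 0.04250217 0.085     ]
baf [0.3671423  0.02735396 0.085     ]
baf [0.36569769 0.03122665 0.085     ]
baf [0.68294228 0.04176301 0.085     ]
lens [0.60318388 0.0826155  0.07      ]
lens [0.44562274 0.07619383 0.07      ]
base [0.63174643 0.27759815 0.05      ]
base [0.60505179 0.16992844 0.05      ]
base [0.45315888 0.21005607 0.05      ]
base [0.48040305 0.31599262 0.05      ]
eyep [ 0.34772555 -0.15257233  0.042     ]
```

```bash
cat > d.py <<'E'
import sys
from h import *
from scipy.spatial.transform import Rotation as Ro
def sh(t):
    o=robot.get_obs(); R=Ro.from_euler("xyz",o["ee_rot"]).as_matrix()
    return (R.T@(np.array(t)-o["tool_pos"])*100)
if __name__=="__main__":
    o=robot.get_obs(); print(o["time"],o["tool_pos"].round(4),o["ee_rot"].round(4),o["joint_positions"].round(2),o["wrist_force"].round(1),o["width"].round(4))
    for a in sys.argv[1:]: print(a,sh([float(q) for q in a.split(",")]).round(2))
E
python3 d.py .44,-.319,.15 .44,-.319,.03
```

```text
Traceback (most recent call last):
  File "d.py", line 8, in <module>
    o=robot.get_obs(); print(o["time"],o["tool_pos"].round(4),o["ee_rot"].round(4),o["joint_positions"].round(2),o["wrist_force"].round(1),o["width"].round(4))
                                                                                                                                           ^^^^^^^^^^^^^^^^
AttributeError: 'float' object has no attribute 'round'
```

```bash
sed -i 's/o\["width"\].round(4)/round(o["width"],4)/' d.py
python3 d.py .44,-.319,.15 .44,-.319,.03
```

```text
0.1 [0.1836 0.518  0.2184] [-3.1396e+00 -2.0000e-04  2.8008e+00] [ 1.13  0.09  1.37  0.    1.68 -0.1 ] [ 0.3 -0.2 -0.5] 0.0943
.44,-.319,.15 [-52.14 -70.3    6.97]
.44,-.319,.03 [-52.14 -70.28  18.97]
```

Emit:
{"api": "apply_moves", "payload": {"moves": [[[-2.2,-3,0],[0,0,0],1],[[-4.4,-6,0],[0,0,0],1],[[-6.6,-9,0],[0,0,0],1],[[-8.8,-12,0],[0,0,0],1],[[-11,-15,0],[0,0,0],1],[[-13.2,-18,0],[0,0,0],1],[[-15.4,-21,0],[0,0,0],1],[[-17.6,-24,0],[0,0,0],1],[[-19.8,-27,0],[0,0,0],1],[[-22,-30,0],[0,0,0],1]]}}

```text
time: 0.93
tool_pos: [0.2906, 0.1604, 0.2191]
ee_rot: [3.142, 0.0, 2.802]
wrist_force: [0.3, -0.3, 0.2]
width: 0.0939
```

Emit:
{"api": "apply_moves", "payload": {"moves": [[[-2.2,-3,0],[0,0,0],1],[[-4.4,-6,0],[0,0,0],1],[[-6.6,-9,0],[0,0,0],1],[[-8.8,-12,0],[0,0,0],1],[[-11,-15,0],[0,0,0],1],[[-13.2,-18,0],[0,0,0],1],[[-15.4,-21,0],[0,0,0],1],[[-17.6,-24,0],[0,0,0],1],[[-19.8,-27,0],[0,0,0],1],[[-22,-30,0],[0,0,0],1]]}}

```text
time: 1.77
tool_pos: [0.3978, -0.1961, 0.219]
ee_rot: [3.141, -0.001, 2.8]
wrist_force: [0.6, 0.4, 0.0]
width: 0.0942
```

```bash
python3 d.py .44,-.319,.15 .44,-.319,.03
```

```text
1.7667 [ 0.3978 -0.1961  0.219 ] [ 3.1412e+00 -5.0000e-04  2.8000e+00] [-0.59 -0.15  1.6   0.    1.69 -1.82] [0.6 0.4 0. ] 0.0942
.44,-.319,.15 [ -8.1  -10.17   6.89]
.44,-.319,.03 [ -8.1  -10.18  18.89]
```

Emit:
{"api": "apply_moves", "payload": {"moves": [[[-1.6,-2,0],[0,0,0],1],[[-3.2,-4,0],[0,0,0],1],[[-4.8,-6,0],[0,0,0],1],[[-6.4,-8,0],[0,0,0],1],[[-8.1,-10.2,2],[0,0,0],1],[[-8.1,-10.2,5],[0,0,0],1],[[-8.1,-10.2,8],[0,0,0],1],[[-8.1,-10.2,10],[0,0,0],1],[[-8.1,-10.2,10],[0,0,0],1],[[-8.1,-10.2,10],[0,0,0],1]]}}

```text
time: 2.6
tool_pos: [0.4394, -0.3167, 0.1179]
ee_rot: [3.14, -0.004, 2.801]
wrist_force: [0.1, 0.1, 1.0]
width: 0.094
```

```bash
python3 d.py .44,-.319,.03
python3 - <<'E'
from h import *
a=optics.snapshot("side"); b=optics.snapshot("top")
cv2.imwrite("pics/side1.png",a[:,:,::-1])
crop("",a,230,220,160,140,4,"pics/s1.png"); crop("",b,300,180,130,110,5,"pics/t1.png")
E
```

```text
2.6 [ 0.4394 -0.3167  0.1179] [ 3.14   -0.0037  2.8007] [-0.73  0.11  1.54  0.    1.49 -1.96] [0.1 0.1 1. ] 0.094
.44,-.319,.03 [-0.17 -0.21  8.79]
```

View pics/s1.png

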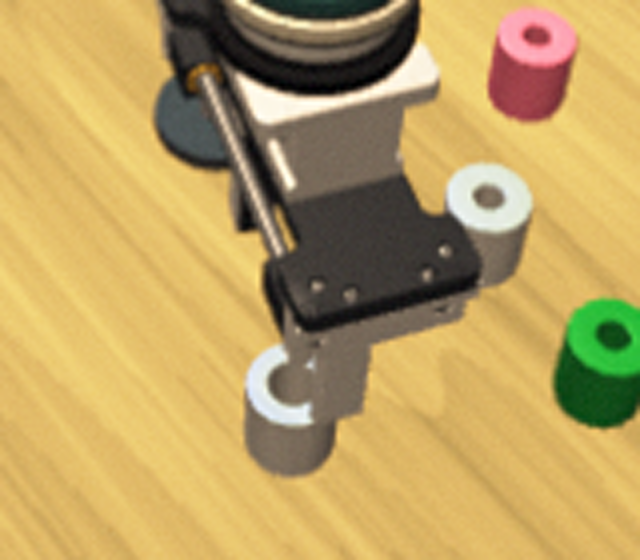

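View pics/t1.png

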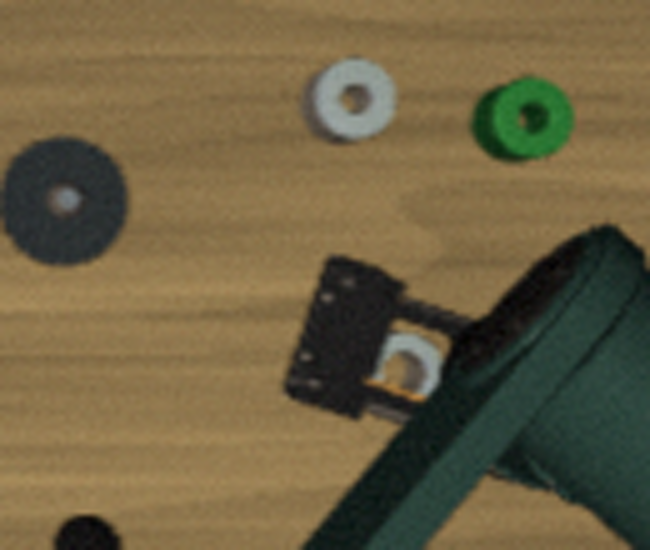

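The jaws straddle the wide sleeve in both views, so I descend and grip.

Emit:
{"api": "apply_moves", "payload": {"moves": [[[-0.1,-0.1,1.5],[0,0,0],1],[[-0.2,-0.2,3],[0,0,0],1],[[-0.2,-0.2,4.5],[0,0,0],1],[[-0.2,-0.2,6],[0,0,0],1],[[-0.2,-0.2,7.5],[0,0,0],1],[[-0.2,-0.2,8.4],[0,0,0],1],[[-0.2,-0.2,8.8],[0,0,0],1],[[-0.2,-0.2,8.8],[0,0,0],0.6],[[-0.2,-0.2,8.8],[0,0,0],0.5],[[-0.2,-0.2,8.8],[0,0,0],0.3]]}}

```text
time: 3.53
tool_pos: [0.4423, -0.3206, 0.033]
ee_rot: [-3.141, 0.003, 2.801]
wrist_force: [-0.4, -0.1, 0.1]
width: 0.0775
```

Emit:
{"api": "apply_moves", "payload": {"moves": [[[0,0,0],[0,0,0],0.3],[[0,0,0],[0,0,0],0.3],[[0,0,0],[0,0,0],0.3],[[0,0,0],[0,0,0],0.3],[[0,0,0],[0,0,0],0.3],[[0,0,0],[0,0,0],0.3],[[0,0,0],[0,0,0],0.3],[[0,0,0],[0,0,0],0.3],[[0,0,0],[0,0,0],0.3],[[0,0,0],[0,0,0],0.3]]}}

```text
time: 4.37
tool_pos: [0.4415, -0.32, 0.0316]
ee_rot: [3.142, 0.0, 2.801]
wrist_force: [-0.1, -0.4, 0.3]
width: 0.0432
```

```bash
python3 d.py
```

```text
4.3667 [ 0.4415 -0.32    0.0316] [3.1416e+00 1.0000e-04 2.8008e+00] [-0.73  0.19  1.64  0.    1.31 -1.96] [-0.1 -0.4  0.3] 0.0432
```

Emit:
{"api": "apply_moves", "payload": {"moves": [[[0,0,-1],[0,0,0],0.3],[[0,0,-2],[0,0,0],0.3],[[0,0,-3],[0,0,0],0.3],[[0,0,-4],[0,0,0],0.3],[[0,0,-5],[0,0,0],0.3],[[0,0,-6],[0,0,0],0.3],[[0,0,-7],[0,0,0],0.3],[[0,0,-8],[0,0,0],0.3],[[0,0,-8],[0,0,0],0.3],[[0,0,-8],[0,0,0],0.3]]}}

```text
time: 5.2
tool_pos: [0.4419, -0.3203, 0.1124]
ee_rot: [-3.141, 0.002, 2.801]
wrist_force: [0.7, 0.3, -1.8]
width: 0.0434
```

```bash
python3 d.py .534,-.143,.1116
```

```text
5.2 [ 0.4419 -0.3203  0.1124] [-3.1410e+00  1.7000e-03  2.8008e+00] [-0.73  0.12  1.55  0.    1.47 -1.96] [ 0.7  0.3 -1.8] 0.0434
.534,-.143,.1116 [-2.76 19.79  0.07]
```

Emit:
{"api": "apply_moves", "payload": {"moves": [[[-0.4,2.5,0],[0,0,0],0.3],[[-0.7,5,0],[0,0,0],0.3],[[-1.1,8,0],[0,0,0],0.3],[[-1.5,11,0],[0,0,0],0.3],[[-1.9,14,0],[0,0,0],0.3],[[-2.3,17,0],[0,0,0],0.3],[[-2.6,19,0],[0,0,0],0.3],[[-2.8,19.8,0],[0,0,0],0.3],[[-2.8,19.8,0],[0,0,0],0.3],[[-2.8,19.8,0],[0,0,0],0.3]]}}

```text
time: 6.03
tool_pos: [0.5335, -0.1431, 0.1108]
ee_rot: [-3.141, -0.001, 2.801]
wrist_force: [0.3, 0.2, -1.4]
width: 0.0433
```

```bash
python3 d.py .534,-.143,.1116
python3 - <<'E'
from h import *
a=optics.snapshot("side"); b=optics.snapshot("top")
crop("",a,230,170,120,110,6,"pics/s2.png"); crop("",b,270,170,110,90,6,"pics/t2.png")
E
```

```text
6.0333 [ 0.5335 -0.1431  0.1108] [-3.1406e+00 -1.3000e-03  2.8013e+00] [-0.36  0.14  1.53 -0.    1.47 -1.59] [ 0.3  0.2 -1.4] 0.0433
.534,-.143,.1116 [-0.04  0.02 -0.08]
```

View pics/s2.png

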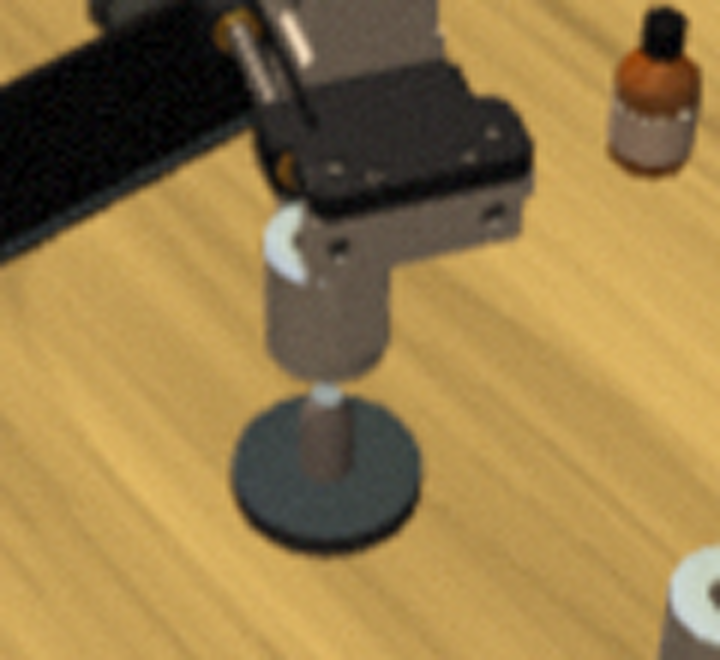

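View pics/t2.png

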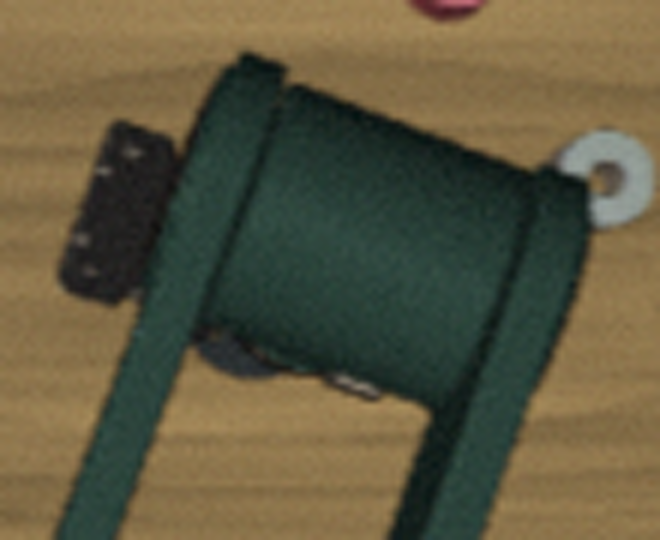

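Run:
```python
from fit import *
obs=conv([267,388.5,0,381],6,230,170)[[0,1,3]]
f=lambda c:box("side",c,.022,.0795)[[0,1,3]]-obs
s=least_squares(f,[.53,-.14]); print("sleeve",s.x,s.fun)
fb=conv([232,422,394,0],6,230,170)[:3]
s=least_squares(lambda c:box("side",c,.036,.012)[:3]-fb,[.53,-.14]); print("foot",s.x,s.fun)
print("tip",atz("side",conv([327,327,396,396],6,230,170)[[0,2]],.05))
```

```text
sleeve [ 0.53303937 -0.14115427] [-0.24284993  0.24267826 -0.01145566]
foot [ 0.53094356 -0.14386867] [-0.29998134  0.29964676 -0.02272002]
tip [ 0.53136254 -0.14312837  0.05      ]
```

The side view shows the sleeve above the pin, off by about 2–3 mm, mostly along the view direction. I shift part of that and enter the taper gently.

Emit:
{"api": "apply_moves", "payload": {"moves": [[[0,-0.1,0.5],[0,0,0],0.3],[[0.1,-0.2,1],[0,0,0],0.3],[[0.1,-0.2,1.5],[0,0,0],0.3],[[0.1,-0.2,2],[0,0,0],0.3],[[0.1,-0.2,2.4],[0,0,0],0.3],[[0.1,-0.2,2.7],[0,0,0],0.3],[[0.1,-0.2,3],[0,0,0],0.3],[[0.1,-0.2,3.2],[0,0,0],0.3],[[0.1,-0.2,3.4],[0,0,0],0.3],[[0.1,-0.2,3.4],[0,0,0],0.3]]}}

```text
time: 6.97
tool_pos: [0.5323, -0.1441, 0.077]
ee_rot: [3.141, -0.001, 2.801]
wrist_force: [0.7, 0.2, -0.9]
width: 0.0434
```

Emit:
{"api": "apply_moves", "payload": {"moves": [[[0,0,0.1],[0,0,0],0.3],[[0,0,0.2],[0,0,0],0.3],[[0,0,0.3],[0,0,0],0.3],[[0,0,0.4],[0,0,0],0.3],[[0,0,0.5],[0,0,0],0.3],[[0,0,0.6],[0,0,0],0.3],[[0,0,0.7],[0,0,0],0.3],[[0,0,0.8],[0,0,0],0.3],[[0,0,0.8],[0,0,0],0.3],[[0,0,0.8],[0,0,0],0.3]]}}

```text
time: 7.8
tool_pos: [0.533, -0.1439, 0.0696]
ee_rot: [3.141, 0.001, 2.801]
wrist_force: [2.5, 2.8, -1.7]
width: 0.0431
```

```bash
python3 d.py
python3 - <<'E'
from h import *
a=optics.snapshot("side")
crop("",a,230,170,120,110,6,"pics/s3.png")
E
```

```text
7.8 [ 0.533  -0.1439  0.0696] [3.1405e+00 1.0000e-03 2.8009e+00] [-0.37  0.17  1.58  0.    1.39 -1.6 ] [ 2.5  2.8 -1.7] 0.0431
```

View pics/s3.png

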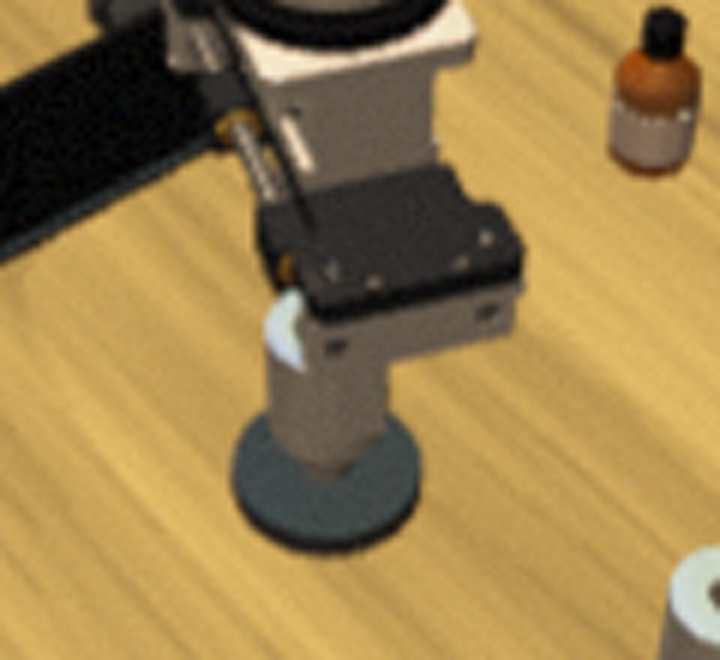

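The sleeve has started onto the pin. The side force (2.5, 2.8 N) says to move slightly toward +x,+y, so I correct that and continue down.

Emit:
{"api": "apply_moves", "payload": {"moves": [[[-0.03,0.05,0],[0,0,0],0.3],[[-0.05,0.1,0.2],[0,0,0],0.3],[[-0.05,0.1,0.4],[0,0,0],0.3],[[-0.05,0.1,0.6],[0,0,0],0.3],[[-0.05,0.1,0.8],[0,0,0],0.3],[[-0.05,0.1,1],[0,0,0],0.3],[[-0.05,0.1,1.2],[0,0,0],0.3],[[-0.05,0.1,1.4],[0,0,0],0.3],[[-0.05,0.1,1.6],[0,0,0],0.3],[[-0.05,0.1,1.6],[0,0,0],0.3]]}}

```text
time: 8.68
tool_pos: [0.5331, -0.1435, 0.0529]
ee_rot: [3.142, -0.0, 2.801]
wrist_force: [0.8, 0.8, -2.9]
width: 0.043
```

Emit:
{"api": "apply_moves", "payload": {"moves": [[[0,0,0.15],[0,0,0],0.3],[[0,0,0.3],[0,0,0],0.3],[[0,0,0.45],[0,0,0],0.3],[[0,0,0.6],[0,0,0],0.3],[[0,0,0.7],[0,0,0],0.3],[[0,0,0.8],[0,0,0],0.3],[[0,0,0.85],[0,0,0],0.3],[[0,0,0.9],[0,0,0],0.3],[[0,0,0.92],[0,0,0],0.3],[[0,0,0.92],[0,0,0],0.3]]}}

```text
time: 9.52
tool_pos: [0.5331, -0.1434, 0.0441]
ee_rot: [3.142, -0.0, 2.801]
wrist_force: [-0.3, 1.0, -2.1]
width: 0.0431
```

Predicted seat contact is at TCP z of about 0.0436, so I creep down until the force shows it.

Emit:
{"api": "apply_moves", "payload": {"moves": [[[0,0,0.03],[0,0,0],0.3],[[0,0,0.06],[0,0,0],0.3],[[0,0,0.09],[0,0,0],0.3],[[0,0,0.12],[0,0,0],0.3],[[0,0,0.14],[0,0,0],0.3],[[0,0,0.16],[0,0,0],0.3],[[0,0,0.18],[0,0,0],0.3],[[0,0,0.2],[0,0,0],0.3],[[0,0,0.2],[0,0,0],0.3],[[0,0,0.2],[0,0,0],0.3]]}}

```text
time: 10.35
tool_pos: [0.5332, -0.1435, 0.0435]
ee_rot: [-3.141, 0.0, 2.801]
wrist_force: [-4.0, 0.3, 6.9]
width: 0.0431
```

```bash
python3 d.py
python3 - <<'E'
from h import *
a=optics.snapshot("side")
crop("",a,230,170,120,110,6,"pics/s4.png")
E
```

```text
10.35 [ 0.5332 -0.1435  0.0435] [-3.1415e+00  3.0000e-04  2.8009e+00] [-0.37  0.19  1.61 -0.    1.34 -1.6 ] [-4.   0.3  6.9] 0.0431
```

View pics/s4.png

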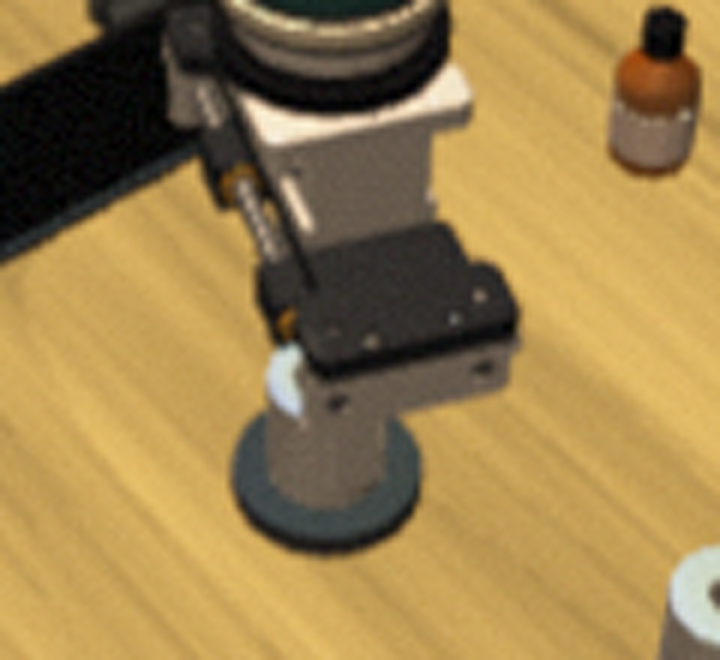

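The sleeve is seated: z stopped at 0.0435 with the force reversed, and the underside is on the foot in the picture. Now I draw it off straight up.

Emit:
{"api": "apply_moves", "payload": {"moves": [[[0,0,-0.3],[0,0,0],0.3],[[0,0,-0.8],[0,0,0],0.3],[[0,0,-1.5],[0,0,0],0.3],[[0,0,-2.2],[0,0,0],0.3],[[0,0,-3],[0,0,0],0.3],[[0,0,-3.8],[0,0,0],0.3],[[0,0,-4.6],[0,0,0],0.3],[[0,0,-5.4],[0,0,0],0.3],[[0,0,-6],[0,0,0],0.3],[[0,0,-6],[0,0,0],0.3]]}}

```text
time: 11.23
tool_pos: [0.5343, -0.1439, 0.1045]
ee_rot: [-3.142, 0.004, 2.801]
wrist_force: [-0.3, -0.7, -2.0]
width: 0.043
```

Emit:
{"api": "apply_moves", "payload": {"moves": [[[0,0,-1],[0,0,0],0.3],[[0,0,-2],[0,0,0],0.3],[[0,0,-3],[0,0,0],0.3],[[0,0,-4],[0,0,0],0.3],[[0,0,-5],[0,0,0],0.3],[[0,0,-6],[0,0,0],0.3],[[0,0,-6.5],[0,0,0],0.3],[[0,0,-6.5],[0,0,0],0.3],[[0,0,-6.5],[0,0,0],0.3],[[0,0,-6.5],[0,0,0],0.3]]}}

```text
time: 12.07
tool_pos: [0.5329, -0.1433, 0.1666]
ee_rot: [3.141, -0.001, 2.801]
wrist_force: [-0.3, 0.7, -2.2]
width: 0.0432
```

```bash
python3 d.py .542,.2435,.1666
python3 - <<'E'
from h import *
a=optics.snapshot("side")
crop("",a,190,120,160,150,4,"pics/s5.png")
E
```

```text
12.0667 [ 0.5329 -0.1433  0.1666] [ 3.1415e+00 -1.2000e-03  2.8008e+00] [-0.37  0.11  1.45  0.    1.58 -1.6 ] [-0.3  0.7 -2.2] 0.0432
.542,.2435,.1666 [1.207e+01 3.676e+01 2.000e-02]
```

View pics/s5.png

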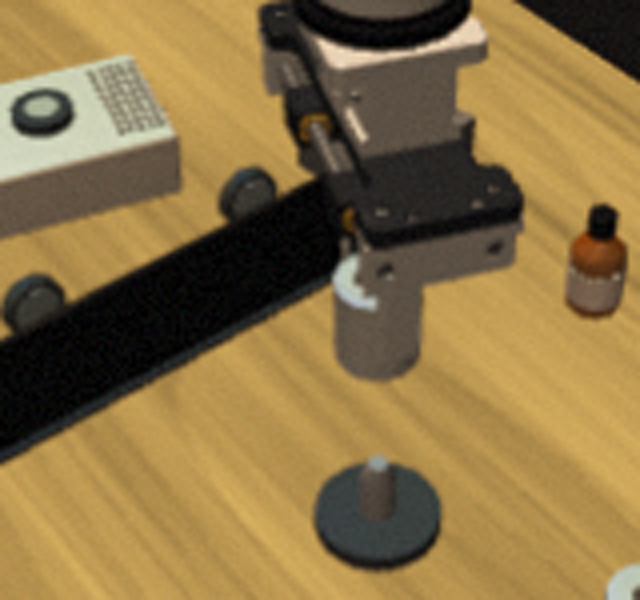

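The sleeve is off the pin and upright, with its underside at about 0.135 m. I now cross the baffle.

Emit:
{"api": "apply_moves", "payload": {"moves": [[[0.4,1,0],[0,0,0],0.3],[[1,3,0],[0,0,0],0.3],[[1.7,5,0],[0,0,0],0.3],[[2.4,7.2,0],[0,0,0],0.3],[[3.1,9.4,0],[0,0,0],0.3],[[3.8,11.6,0],[0,0,0],0.3],[[4.5,13.8,0],[0,0,0],0.3],[[5.3,16,0],[0,0,0],0.3],[[6,18.2,0],[0,0,0],0.3],[[6.7,20.4,0],[0,0,0],0.3]]}}

```text
time: 12.95
tool_pos: [0.5375, 0.0731, 0.1667]
ee_rot: [3.142, -0.001, 2.801]
wrist_force: [0.8, 0.2, -2.4]
width: 0.0434
```

```bash
python3 d.py .542,.2435,.1666
```

```text
12.95 [0.5375 0.0731 0.1667] [ 3.1415e+00 -1.3000e-03  2.8012e+00] [ 0.03  0.09  1.48  0.    1.58 -1.2 ] [ 0.8  0.2 -2.4] 0.0434
.542,.2435,.1666 [ 5.26 16.21  0.02]
```

Emit:
{"api": "apply_moves", "payload": {"moves": [[[0.7,2.2,0],[0,0,0],0.3],[[1.4,4.4,0],[0,0,0],0.3],[[2.2,6.6,0],[0,0,0],0.3],[[2.9,8.8,0],[0,0,0],0.3],[[3.6,11,0],[0,0,0],0.3],[[4.3,13.2,0],[0,0,0],0.3],[[4.9,15,0],[0,0,0],0.3],[[5.2,16,0],[0,0,0],0.3],[[5.4,16.4,0],[0,0,0],0.3],[[5.4,16.4,0],[0,0,0],0.3]]}}

```text
time: 13.78
tool_pos: [0.5416, 0.2446, 0.1668]
ee_rot: [-3.141, -0.001, 2.802]
wrist_force: [0.5, -0.1, -1.6]
width: 0.0436
```

Emit:
{"api": "apply_moves", "payload": {"moves": [[[0,0,0.5],[0,0,0],0.3],[[0,0,1],[0,0,0],0.3],[[0,0,1.5],[0,0,0],0.3],[[0,0,2],[0,0,0],0.3],[[0,0,2.5],[0,0,0],0.3],[[0,0,3],[0,0,0],0.3],[[0,0,3.4],[0,0,0],0.3],[[0,0,3.6],[0,0,0],0.3],[[0,0,3.6],[0,0,0],0.3],[[0,0,3.6],[0,0,0],0.3]]}}

```text
time: 14.62
tool_pos: [0.5422, 0.2439, 0.1313]
ee_rot: [3.142, -0.0, 2.801]
wrist_force: [0.4, -0.1, -2.0]
width: 0.0434
```

```bash
python3 d.py .542,.2435,.1016
python3 - <<'E'
from h import *
a=optics.snapshot("side"); b=optics.snapshot("top")
cv2.imwrite("pics/side6.png",a[:,:,::-1])
crop("",a,150,80,110,100,6,"pics/s6.png"); crop("",b,110,160,130,100,6,"pics/t6.png")
E
```

```text
14.6167 [0.5422 0.2439 0.1313] [ 3.1415 -0.      2.8008] [ 0.33  0.22  1.4   0.    1.53 -0.9 ] [ 0.4 -0.1 -2. ] 0.0434
.542,.2435,.1016 [ 0.01 -0.04  2.97]
```

View pics/s6.png

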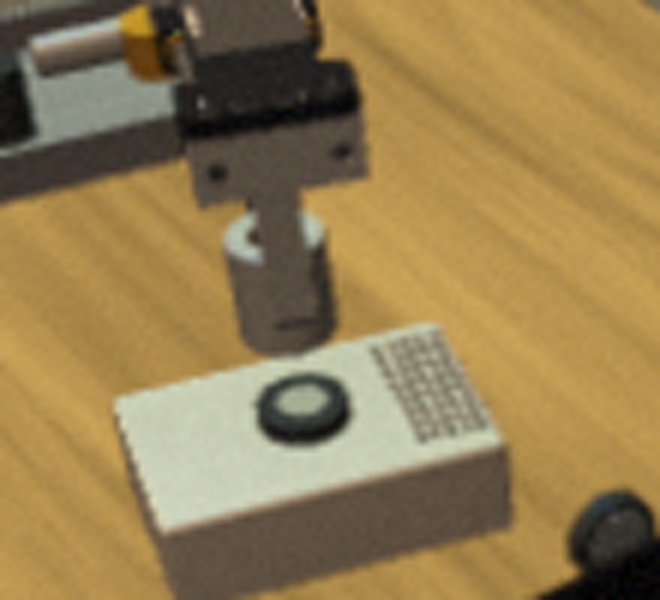

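View pics/t6.png

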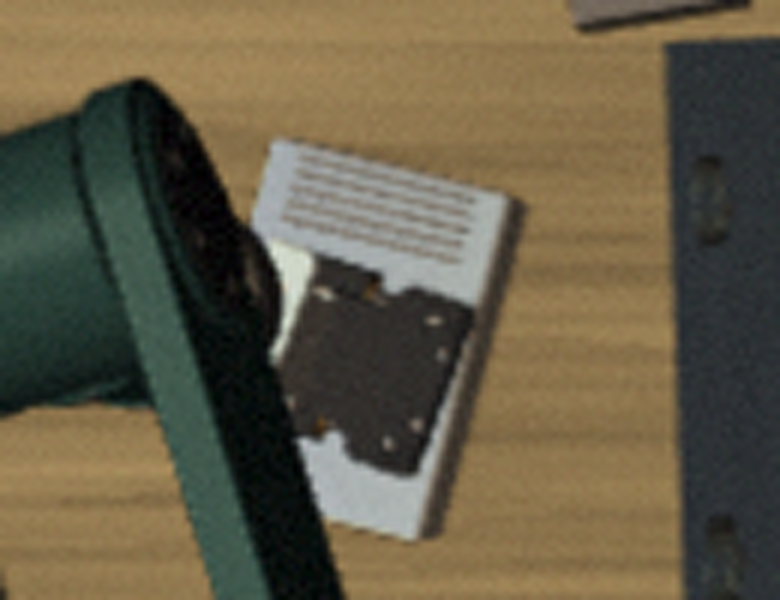

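Run:
```python
from fit import *
k=(6,150,80)
o=conv([240,334,0,356],*k)[[0,1,3]]
s=least_squares(lambda c:box("side",c,.022,.0997)[[0,1,3]]-o,[.54,.24]); print("sleeve under",s.x,s.fun)
o2=conv([222,326,207,0],*k)[:3]
s=least_squares(lambda c:box("side",c,.022,.1497)[:3]-o2,[.54,.24]); print("sleeve top",s.x,s.fun)
o3=conv([257,350,372,0],*k)[:3]
s=least_squares(lambda c:box("side",c,.022,.06)[:3]-o3,[.54,.24]); print("port top",s.x,s.fun)
o4=conv([257,350,0,446],*k)[[0,1,3]]
s=least_squares(lambda c:box("side",c,.022,.05)[[0,1,3]]-o4,[.54,.24]); print("port bottom",s.x,s.fun)
print("glass",atz("side",conv([302,302,400,400],*k)[[0,2]],.06))
# expected tcp-based sleeve drawn vs port
for c,z in [((.5422,.2439),.0997),((.5422,.2439),.1497),((.5418,.2449),.06)]:
    b=box("side",c,.022,z); print(((b-[150,150,80,80]+.5)*6-.5).round(0))
```

```text
sleeve under [0.54032617 0.24674459] [-0.45243486  0.45153157 -0.02290464]
sleeve top [0.53967425 0.24270191] [ 0.09530448 -0.09507478  0.00561165]
port top [0.54201324 0.24577362] [-0.33492919  0.33433133 -0.01681316]
port bottom [0.54135359 0.24737349] [-0.28097774  0.28050378 -0.01310382]
glass [0.54148306 0.24624971 0.06      ]
[244. 344. 301. 357.]
[227. 329. 204. 259.]
[255. 353. 373. 430.]
```

The side view shows the sleeve over the port, maybe 1–2 mm off. I lower it to about 20 mm above and measure again there, where the comparison is more direct.

Emit:
{"api": "apply_moves", "payload": {"moves": [[[0,0,0.3],[0,0,0],0.3],[[0,0,0.6],[0,0,0],0.3],[[0,0,0.9],[0,0,0],0.3],[[0,0,1.2],[0,0,0],0.3],[[0,0,1.5],[0,0,0],0.3],[[0,0,1.8],[0,0,0],0.3],[[0,0,1.9],[0,0,0],0.3],[[0,0,2],[0,0,0],0.3],[[0,0,2],[0,0,0],0.3],[[0,0,2],[0,0,0],0.3]]}}

```text
time: 15.55
tool_pos: [0.5423, 0.2439, 0.1114]
ee_rot: [3.141, 0.0, 2.801]
wrist_force: [0.5, -0.3, -2.3]
width: 0.0436
```

```bash
python3 d.py .542,.2435,.1016
python3 - <<'E'
from h import *
a=np.mean([optics.snapshot("side").astype(float) for _ in range(4)],0).astype(np.uint8)
cv2.imwrite("pics/side7.png",a[:,:,::-1])
crop("",a,175,100,50,60,10,"pics/s7.png")
# same crop of initial image for the port
b=cv2.imread("pics/side0.png")[:,:,::-1]; crop("",b,175,130,50,40,10,"pics/s0p.png")
E
```

```text
15.55 [0.5423 0.2439 0.1114] [3.1414e+00 2.0000e-04 2.8008e+00] [ 0.33  0.23  1.42  0.    1.49 -0.9 ] [ 0.5 -0.3 -2.3] 0.0436
.542,.2435,.1016 [ 0.01 -0.04  0.98]
```

View pics/s7.png

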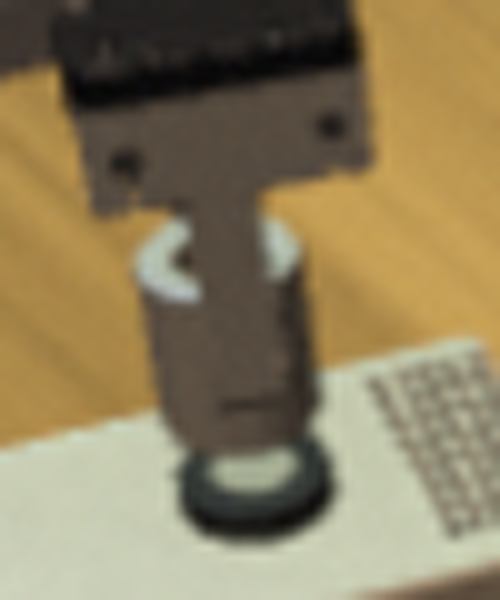

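View pics/s0p.png

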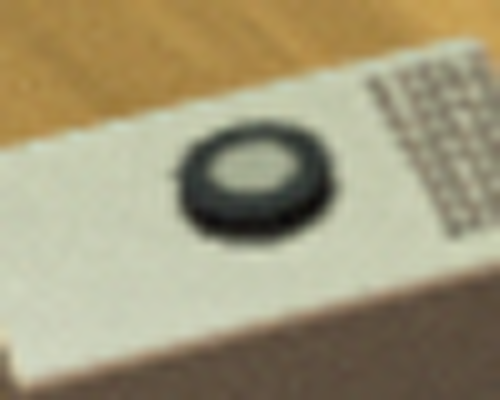

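```bash
cat > ov.py <<'E'
from fit import *
def ov(img,cs,x0,y0,w,h,k,name):
    c=cv2.resize(img[y0:y0+h,x0:x0+w],None,fx=k,fy=k,interpolation=cv2.INTER_CUBIC)[:,:,::-1].copy()
    for ctr,r,z,col in cs:
        p=proj("side",circ(ctr,r,z)); p=((p-[x0,y0]+.5)*k-.5)
        cv2.polylines(c,[np.round(p).astype(int)],True,col,1)
    cv2.imwrite(name,c)
E
python3 - <<'E'
from ov import *
a=cv2.imread("pics/side7.png")[:,:,::-1]; b=cv2.imread("pics/side0.png")[:,:,::-1]
s=(.5423-.0015,.2439+.0006)
P=(.5418,.2449)
ov(a,[(s,.022,.0798,(0,0,255)),(s,.022,.1298,(0,0,255)),(P,.022,.06,(0,255,0)),(P,.022,.05,(0,255,0))],180,115,40,42,14,"pics/o7.png")
ov(b,[(P,.022,.06,(0,255,0)),(P,.022,.05,(0,255,0))],185,135,30,25,18,"pics/o0.png")
E
```

View pics/o7.png

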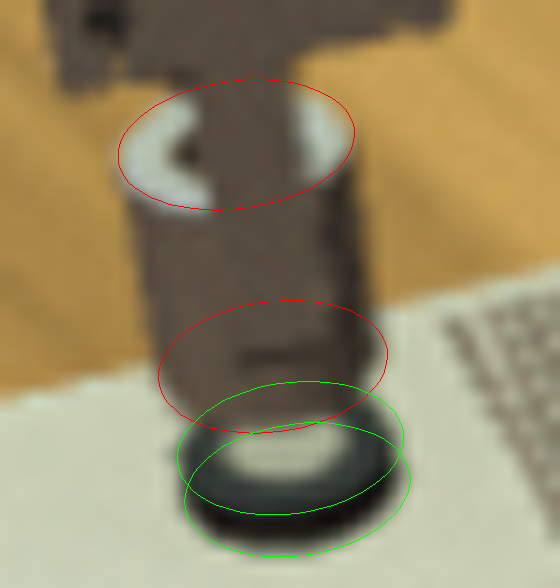

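View pics/o0.png

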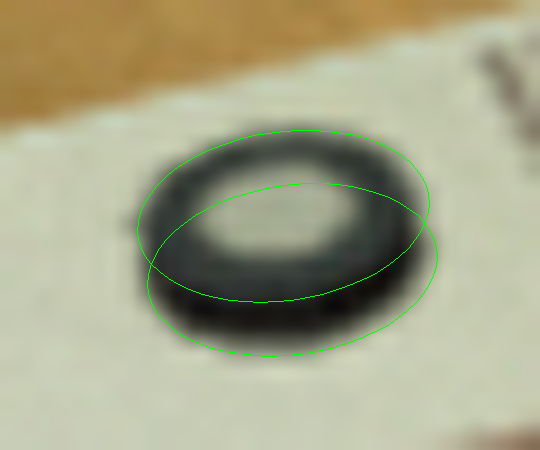

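The overlay shows equal image bias for sleeve and port. Relatively the sleeve is about 1 mm short, in −x. I apply a small correction and lower to 10 mm above the port.

Emit:
{"api": "apply_moves", "payload": {"moves": [[[-0.03,0.03,0.1],[0,0,0],0.3],[[-0.07,0.05,0.3],[0,0,0],0.3],[[-0.07,0.05,0.5],[0,0,0],0.3],[[-0.07,0.05,0.7],[0,0,0],0.3],[[-0.07,0.05,0.8],[0,0,0],0.3],[[-0.07,0.05,0.9],[0,0,0],0.3],[[-0.07,0.05,0.95],[0,0,0],0.3],[[-0.07,0.05,0.95],[0,0,0],0.3],[[-0.07,0.05,0.95],[0,0,0],0.3],[[-0.07,0.05,0.95],[0,0,0],0.3]]}}

```text
time: 16.58
tool_pos: [0.5431, 0.2441, 0.1019]
ee_rot: [3.141, 0.0, 2.801]
wrist_force: [0.0, -0.4, -2.0]
width: 0.0433
```

```bash
python3 d.py
python3 - <<'E'
from ov import *
a=np.mean([optics.snapshot("side").astype(float) for _ in range(4)],0).astype(np.uint8)
cv2.imwrite("pics/side8.png",a[:,:,::-1])
t=robot.get_obs()["tool_pos"]; s=(t[0]-.0015,t[1]+.0006); z=t[2]-.0316
P=(.5418,.2449)
ov(a,[(s,.022,z,(0,0,255)),(s,.022,z+.05,(0,0,255)),(P,.022,.06,(0,255,0)),(P,.022,.05,(0,255,0))],180,115,40,42,14,"pics/o8.png")
E
```

```text
16.5833 [0.5431 0.2441 0.1019] [3.1413e+00 2.0000e-04 2.8007e+00] [ 0.33  0.24  1.43  0.    1.47 -0.9 ] [ 0.  -0.4 -2. ] 0.0433
```

View pics/o8.png

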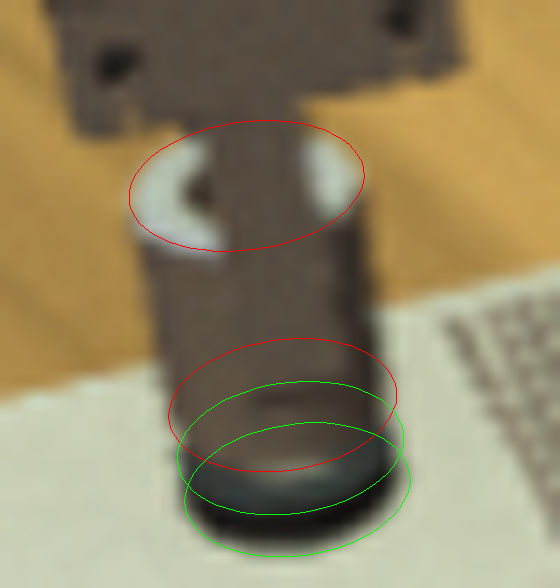

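View pics/side8.png

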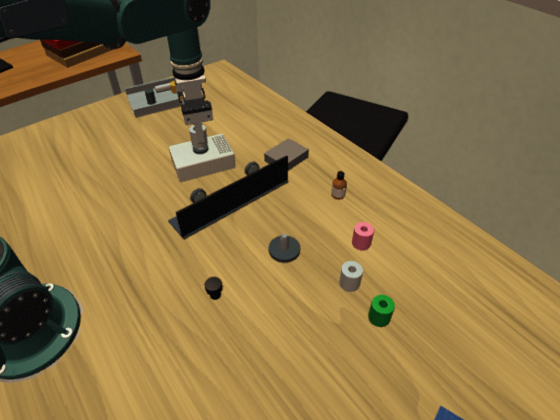

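Run:
```python
from ov import *
b=cv2.imread("pics/side0.png")[:,:,::-1]
s=(.4395,-.3196); n=(.5853,-.2967)
ov(b,[(s,.022,0,(0,0,255)),(s,.022,.05,(0,0,255))],285,300,40,42,14,"pics/o9.png")
ov(b,[(n,.022,0,(0,0,255)),(n,.022,.05,(0,0,255))],332,255,40,42,14,"pics/o10.png")
x=np.hstack([cv2.imread("pics/o9.png"),cv2.imread("pics/o10.png")]); cv2.imwrite("pics/o11.png",cv2.resize(x,(800,420)))
```

```text
(no output)
```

View pics/o11.png

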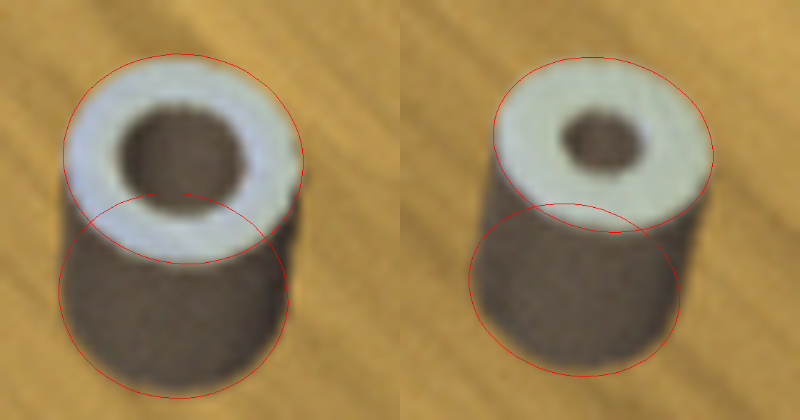

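The sleeve's top rim matches its overlay at (0.5416, 0.2447), against the port at (0.5418, 0.2449). The tool is vertical and the bystanders are unmoved, so I hand in the job.

```bash
python3 -c "
from bench import robot,job
o=robot.get_obs();print(o['qvel'].round(3),o['tool_pos'],o['width']);print(job.close_job())"
```

```text
[ 0.002 -0.001  0.001 -0.    -0.002 -0.001] [0.54308004 0.24409515 0.10194115] 0.04328266170445316
the job is handed in; nothing more can be done
None
```

I gripped the wide-bore sleeve and slid it down the gauge pin until it seated. I then drew it off, carried it over the baffle with about 50 mm to spare, and handed in at about 16.6 s while still holding it above the lamp port.

- **Fit:** the sleeve stopped on the foot at the expected height, with about 7 N of upward contact force. The force on the way down stayed at a few newtons.
- **Final hold:** the underside is about 10 mm above the port (z ≈ 0.070 m). The tool is vertical, the arm is still and the grip is 43 mm wide. The sleeve was never lowered below this, so it did not touch the lamp base.
- **Centring:** by the camera fits, the sleeve is within about 0.5 mm of the port centre. The camera calibration is only good to about 2 mm, and the two cameras disagreed by 2–3 mm on absolute positions.
- **Unresolved disagreements:** a position worked out from the pin differs by about 1.2 mm, but the bore has ±1.5 mm of play on the pin. The sleeve's lower edge in the side view also read up to 2 mm off, which I put down to image blur.
- **Baffle and bystanders:** the last side view shows the baffle, bottle, eyepiece, slide case and narrow sleeve where they started.

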